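Open the dust-filter box: press the snap tab, push the cover off the filter

TASK

Open the dust-filter box on the bench: press its snap tab all the way down with the fingertips, then push the released cover along its runners, off its seat and onto the free half of the box, until the filter underneath is completely uncovered. Only press and push: do not pinch, lift or tip the cover, leave it lying flat between the side guides, and leave the other things on the bench where they are.

Things in the scene. Friction and masses are not known exactly. Their poses are not given: they have to be found in the camera images.
- filter_box: Low white dust-filter box, fixed to the bench, 300 (x) x 136 (y) x 78 (z) mm. Origin: centre of its underside, on the bench. The cover slides to the box's +x on two runners, tops at z = 70 mm, at y = 37 to 58 mm either side; outside them side guides up to 78 mm. The cover is seated on the -x half; the +x half is free. A hose port sticks out 19 mm at the +x end.
- filter (a point): Centre of the paper filter's top, 60 mm above the bench, between the runners at box x = -74 mm; the filter spans box x = -128 to -20 mm and the cover hides it at the start.
- stop (a point): Middle of the inner face of the end stop at the box's +x end (box x = 145 mm, z = 73 mm; stop top at 78 mm). Between the runners the free half, from box x = -20 mm to the stop, is a sunken plate with its top 52 mm above the bench, with the tab standing in it.
- tab_top (a point): Centre of the top of the black snap tab, a block 36 (along box x) x 30 (y) mm, between the runners at box x = 16 mm, y = 0, about 5 mm in front of the cover's front edge. Fully up, its top is 78 mm above the bench, 8 mm over the runners, and blocks the cover. 22 mm are free on each side of it to the runners.
- tab (a joint): How far the tab is pressed straight down, m: 0 fully up, 0.016 fully in (hard stop, its top 62 mm above the bench, 8 mm below the runners). It moves stiffly, at 6 to 7 N, and stays where it is left: it does not spring back. The cover can pass once it is in by about 9 mm. It starts 0 to 3 mm in.
- cover: Loose grey filter cover, a plate 124 (x) x 110 (y) x 10 (z) mm, 0.2 to 0.4 kg, on the runners with 3 mm play to each side guide. Origin: centre of its underside; axes along the box's. It starts with its origin at box x = about -69 mm. The filter is wholly uncovered once the origin is beyond box x = +45 mm; against the end stop it is at about +83 mm.
- push_rib (a point): Centre of the rear (-x) face of the cover's push rib, a bar 90 (y) x 10 (x) x 20 (z) mm along the cover's rear edge, flush with that edge; 62 mm behind the cover's origin, 90 mm above the bench (rib top 100 mm). Push it to the box's +x. Behind it all is free above 73 mm (two low lips, that high, stand at box x = -141 to -136 mm).
- mug: White mug, radius 38 mm, 88 mm high, standing beside the box. Bystander; origin at the centre of its underside.
- glue: White glue bottle, radius 22 mm, 105 mm high, standing beside the box. Bystander; origin at the centre of its underside.
- offcut: Dark wood offcut 70 x 35 x 30 mm beside the box. Bystander; origin at the centre of its underside.
- bowl: Red bowl, rim radius 68 mm, 55 mm high. Bystander; origin at the centre of its underside.
- jar: Glass jar with a steel lid, radius 35 mm, 90 mm high. Bystander; origin at the centre of its underside.
- tin: Tin, radius 37 mm, 100 mm high. Bystander; origin at the centre of its underside.
- screwdriver: Screwdriver lying on the bench along its x. Bystander; origin at the underside of its middle.
Mind the look-alikes: they are no part of the job. Several things have the shape of the cover; the one meant has the colours described above.

How it is judged:
On the way, in this order (a step that is already met when the one before it is completed fails the run):
1. the tab is pressed in (at least 9 mm) with the cover still on its seat (value of joint tab above 0.009 m and x of cover in the frame of filter_box below -0.05 m), for 0.1 s.
2. the cover is pushed along the runners clear of the filter (x of cover in the frame of filter_box above 0.045 m and z of cover in the frame of filter_box between 0.064 and 0.076 m), for 0.1 s.
At the end, for the whole second after the job is handed in: The tab is in by at least 9 mm; the cover lies flat on the runners (tilt under 0.06 rad, height within 4 mm), in line with the box within 0.15 rad, its origin more than 45 mm towards +x from the box's centre so that no part of the filter is covered, and at rest (value of joint tab above 0.009 m and x of cover in the frame of filter_box between 0.045 and 0.09 m and z of cover in the frame of filter_box between 0.066 and 0.074 m and angle between cover's own z axis and vertical below 0.06 rad and angle between the x axis of cover and the x axis of filter_box, either way round below 0.15 rad and linear speed of cover below 0.01 m/s); the robot touches nothing.
It fails at once if the cover is lifted more than 12 mm off its runners (z of cover in the frame of filter_box above 0.082 m).
It fails at once if the cover is tipped by more than 0.2 rad (angle between cover's own z axis and vertical above 0.2 rad).
It fails at once if the cover falls off the runners (z of cover in the frame of filter_box below 0.055 m).
It fails at once if a bystander is moved more than 25 mm or lifted (distance of any of mug, glue, offcut, bowl, jar, tin, screwdriver from where it was at the start of the episode above 0.025 m).
It also fails if it takes over 43 s, if anything falls off the work surface, if the arm or the gripper's body presses on something with over 40 N, if the wrist force passes 120 N, or if a joint passes its speed limit or range.

ROBOT

A 7-joint arm with a two-finger parallel gripper is mounted at the origin on the work surface. World frame = base frame: x ahead of the robot, y to its left, z up, the work surface at z = 0. Lengths are in m, angles in rad, forces in N, time in s.
With the tool pointing down it reaches from about 0.4 to 0.85 m from the base axis. Payload 10.4 kg.
Tool frame: the origin (TCP) lies between the finger pads; the fingertips stand 22 mm ahead of it and the grasp point (between the pads) lies 3 mm ahead of it; z points along the fingers, y is the line along which they close (so a half turn about z gives the same grasp; the last joint's range is limited). The gripper opens to 85 mm and grips with 20 to 120 N. Pads are 22 mm wide; open, the fingers measure 114 mm over their backs; the gripper's body (76 mm by 85 mm) begins 54 mm behind the grasp point. The pads swing forward as they close: fully open they stand 13 mm farther back than shut.
Start: joints at [-1.153, 0.332, -0.065, 1.46, 0.022, 1.35, -0.088], TCP at [0.267, 0.565, 0.253] pointing down, gripper open.
Joint ranges: [-2.6, 2.6], [-0.5, 2.12], [-1.47, 1.34], [0.16, 2.42], [-1.27, 4.41], [0.06, 2.06], [-2.6, 2.6]. Speed limits (rad/s): [2.22, 2.22, 2.79, 2.79, 3.14, 3.14, 3.14].

INTERFACE

Orientations are given as a unit quaternion [x, y, z, w].
In Python, from workcell import manip, camera, ticket, boxes_of, outline_of gives the robot as it stands.
- The arm moves only by the tool carry_out, never from a script. Its argument "deltas" is a list of rows, each a list of 5 numbers: the shift along the tool's x, y, z as a fraction of full scale, then the turn about the tool's z as a fraction of full scale, then the opening, from -1 (shut) to 1 (fully open), so that 0 is half open. In form: [[tx, ty, tz, spin, gripper], ...]. A call has 1 to 20 rows; each row is the pose to reach, as a shift and turn from the pose commanded when the call began, along the tool's axes at that moment; what a row does not reach only later rows make up. Full scale, the value 1, is 150 mm for a shift and 30 degrees for a turn. A row lasts 1/8 s, in which the tool goes at most 62.5 mm and 10.7 degrees, less where a joint would pass 70% of its speed; a pose out of reach is approached as far as the arm can. A call with a number of a shift or a turn outside -1 to 1 is refused whole. A call with a gripper value outside its range is refused whole. The fingers move at their own pace and stop on an object; "force" is the grip in N (left out, the last holds). Time passes only in rows, so rows that repeat a pose let the fingers close. It gives the time, the measured TCP pose, the force, the opening and the grip force at its end, in the units of the state.
- manip.get_obs(): the state, without advancing time (a new reading comes with each control period).
- camera(name): name is "scene" or "top" or "wrist"; returns a dict with "img" (400x640x3 uint8, red, green, blue), "depth" (400x640 float32, m along the optical axis (not along the pixel's ray), 0 where there is no reading), "vertical_fov" (degrees; the focal length in pixels is half the picture's height over the tangent of half this angle, whatever the lens; pixels are square), "cx", "cy" (the principal point, pixels), "k1" (the pictures are not rectified: a ray, as slopes to the right and down, at radius r is drawn at 1 + k1 r^2 times it, then the intrinsics apply), "R" (3x3) and "t" (3): a world point X has camera coordinates R X + t. Camera axes: x right, y down, z forward; pixel columns grow to the right and rows downward; lengths in m; the calibration is good to about 2 mm. A picture is of the moment at which its call begins.
- ticket.hand_in(): hands the job in; it is judged then, once.
Trained networks look in a picture, given as the dict that the camera call returned (one of the last four; its "shot" number tells which), for a name from the list of things; names that differ only in an ending like _2 or _b are one class to them, and where a whole thing is asked for, a point or a joint stands for the part that bears it (a point fixed in the world has none). Each returns a list of dicts, best first, with "conf" (0 to 1); they miss things now and then, are a little off and sometimes report something else, mostly with a low value. They report only what shows in the picture. A call takes as long as a camera call. They do not tell look-alikes from the thing itself.
- boxes_of(query, picture): "position" ([x, y, z] in m, in world coordinates, good to about 4 mm: the middle of the surface that is visible of it).
- outline_of(query, picture): "region" (400x640 bool, what is visible of it).
The state is a dict: "clock": time; "joint_pos": joint angles; "joint_velocities": joint speeds; "tau": joint torques, N m; "position": TCP position; "ee_rot": TCP orientation; "ft_force": force on the tool from outside, world axes, zero at the start; "torque": the same for the moment, N m; "grip_width": opening from 0.0 (shut) to 1.0 (fully open); "grasp_force": force on a finger pad.
Only numpy, scipy, OpenCV 4.12 (cv2) and the standard library are available. Lean on these libraries where they do the work, as an engineer would, in place of code of your own. Each camera call takes 0.05 s, during which the arm holds its last target. There are 200 camera calls.

## Working session

There is one attempt and no reset: what is moved stays moved. The work goes in short steps, Python scripts to look and compute and a tool call to move; the robot and the scene stay as the last step left them, time stands still between calls to the robot, and variables do not carry over. Pictures are saved under pics/ and viewed, at most 10 in all, crops included, and the job is handed in when it is done.

Besides the shell and the picture viewer there is one more tool, called after "Emit:" by a JSON object that holds its "fn" and its "kwargs". carry_out: Moves the arm, as the interface text tells. Its arguments: {"type":"object","properties":{"deltas":{"type":"array","items":{"type":"array","items":{"type":"number"}}},"force":{"type":"number"}},"required":["deltas"]}

```bash
mkdir -p pics
cat > h.py <<'E'
import numpy as np, cv2
from workcell import manip, camera, ticket, boxes_of, outline_of
def save(p,n): cv2.imwrite('pics/'+n,p['img'][:,:,::-1])
def K(p):
    f=200/np.tan(np.radians(p['vertical_fov'])/2); return f
def world(p,u,v,z=None):
    """pixel arrays -> world points by depth, or on the plane z"""
    f=K(p); u=np.atleast_1d(u);v=np.atleast_1d(v)
    d=np.stack([(u-p['cx'])/f,(v-p['cy'])/f],-1).astype(float); s=d.copy()
    for _ in range(20): s=d/(1+p['k1']*(s**2).sum(-1,keepdims=True))
    r=np.c_[s,np.ones(len(s))]; R=np.array(p['R']);t=np.array(p['t'])
    if z is None: return (r*p['depth'][v.astype(int),u.astype(int)][:,None]-t)@R
    c=-R.T@t; w=r@R; return c+w*((z-c[2])/w[:,2])[:,None]
def pix(p,X):
    X=np.atleast_2d(X); c=X@np.array(p['R']).T+p['t']; s=c[:,:2]/c[:,2:]
    s=s*(1+p['k1']*(s**2).sum(-1,keepdims=True)); return s*K(p)+[p['cx'],p['cy']]
E
python3 - <<'E'
from h import *
o=manip.get_obs();print({k:np.round(v,3) for k,v in o.items()})
for n in ['top','scene']:
    p=camera(n);save(p,n+'0.png');print(n,-np.array(p['R']).T@p['t'])
    for q in ['filter_box','cover','tab_top','push_rib','filter','stop','mug','glue','offcut','bowl','jar','tin','screwdriver']:
        print(q,[(np.round(b['position'],3).tolist(),round(b['conf'],2),pix(p,b['position'])[0].astype(int).tolist()) for b in boxes_of(q,p)])
E
```

```text
{'clock': np.float64(0.0), 'joint_pos': array([-1.153,  0.333, -0.065,  1.461,  0.022,  1.35 , -0.088]), 'joint_velocities': array([ 0.001, -0.   ,  0.002, -0.001, -0.001, -0.001, -0.   ]), 'tau': array([-0.0000e+00, -6.2545e+01,  4.9000e-02, -3.9161e+01,  1.6000e-02,
        1.0000e-02,  0.0000e+00]), 'position': array([0.267, 0.565, 0.253]), 'ee_rot': array([ 0.219,  0.976, -0.001, -0.   ]), 'ft_force': array([-0.042,  0.375,  0.314]), 'torque': array([ 0.003,  0.039, -0.01 ]), 'grasp_force': np.float64(0.0), 'grip_width': np.float64(1.0)}
top [ 0.32829208 -0.00956992  1.0553343 ]
filter_box [([0.58, 0.094, 0.062], 0.88, [280, 174])]
cover [([0.555, -0.025, 0.084], 0.9, [326, 180]), ([0.546, -0.233, 0.011], 0.85, [402, 187]), ([0.29, 0.188, 0.009], 0.79, [247, 288]), ([0.346, -0.1, 0.009], 0.74, [357, 263])]
tab_top [([0.569, 0.057, 0.075], 0.6, [293, 177])]
push_rib [([0.352, -0.096, 0.009], 0.91, [355, 261]), ([0.546, -0.237, 0.009], 0.9, [404, 187]), ([0.287, 0.187, 0.008], 0.8, [248, 289]), ([0.549, -0.025, 0.079], 0.76, [326, 183]), ([0.403, 0.428, 0.022], 0.63, [158, 246]), (
[... 916 characters left out ...]
[0.553, -0.243, 0.009], 0.92, [245, 209]), ([0.342, -0.085, 0.01], 0.9, [324, 189]), ([0.302, 0.193, 0.01], 0.79, [411, 205]), ([0.558, -0.032, 0.084], 0.63, [302, 208]), ([0.581, 0.062, 0.072], 0.56, [328, 225]), ([0.374, 0.416, 0.031], 0.41, [479, 233])]
filter [([0.613, 0.098, 0.054], 0.79, [335, 241])]
stop [([0.615, 0.102, 0.054], 0.8, [336, 242])]
mug [([0.46, 0.136, 0.066], 0.64, [372, 211])]
glue [([0.688, -0.064, 0.051], 0.79, [266, 240])]
offcut [([0.748, 0.12, 0.034], 0.7, [316, 281])]
bowl [([0.372, 0.413, 0.03], 0.8, [479, 233])]
jar [([0.662, -0.37, 0.059], 0.82, [185, 202])]
tin [([0.443, -0.344, 0.07], 0.87, [238, 168])]
screwdriver [([0.607, 0.403, 0.025], 0.68, [449, 286])]
```

Run:
```python
import cv2
i=cv2.imread('pics/top0.png')[90:310,200:480]
cv2.imwrite('pics/c1.png',cv2.resize(i,None,fx=2.7,fy=2.7,interpolation=2))
```

```text
(no output)
```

View pics/c1.png

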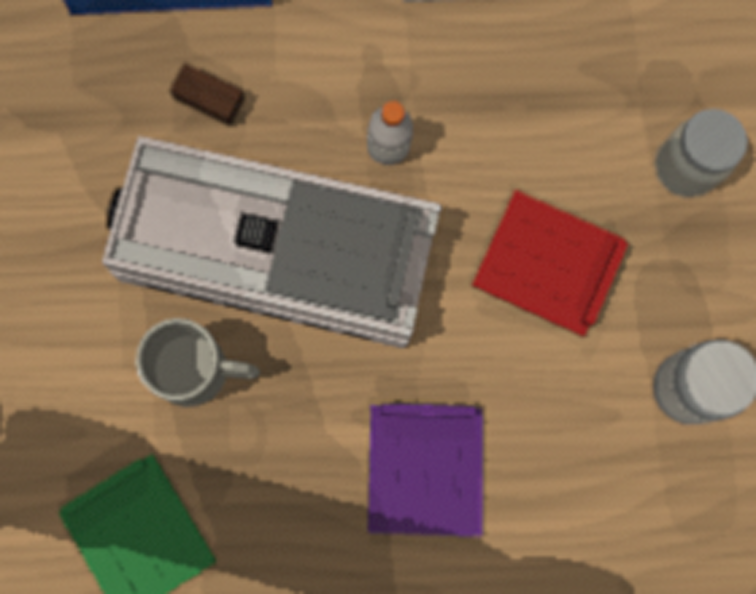

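View pics/scene0.png

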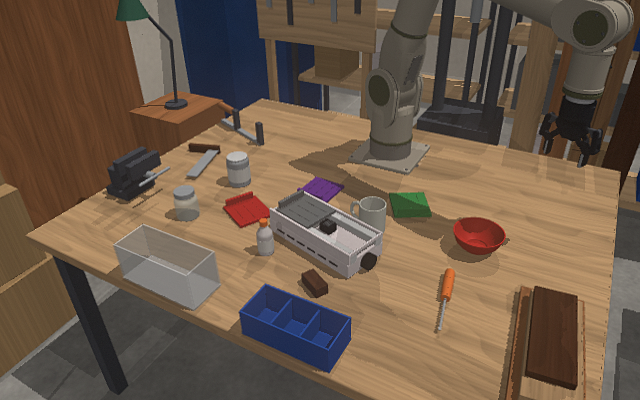

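Candidates for the cover in the top picture: grey on the white box (326,180), red (404,187), purple (357,263) and green (248,289). Grey is the one described, with its black tab at about (294,176); the rib is on its right (-x) end and box +x points left, to the hose port.

Run:
```python
from h import *
p=camera('top')
v,u=[a.ravel() for a in np.mgrid[100:260,200:400]]
W=world(p,u,v)
c=np.array([[140,139],[439,207],[408,345],[105,265]])/2.7+[200,90]
C=world(p,c[:,0],c[:,1],.078);print('corners',C.round(4))
print([np.linalg.norm(C[i]-C[i-1]).round(3) for i in range(4)])
m=outline_of('filter_box',p)[0]['region'][v,u]
cm=[o for o in outline_of('cover',p) if o['region'][178:182,322:328].any()][0]['region'][v,u]
P=W[(m|cm)&(W[:,2]>.055)&(W[:,2]<.11)]
r=cv2.minAreaRect(P[:,:2].astype(np.float32));print('box',r)
# edges-based fit: lsq rigid of corners
B=np.array([[150,68],[-150,68],[-150,-68],[150,-68]])/1000
# corner order: crop TL = +x end, far from robot
for s in (1,-1):
    Bs=B*[1,s];A=C[:,:2]-C[:,:2].mean(0);H=Bs.T@A
    th=np.arctan2(H[0,1]-H[1,0],H[0,0]+H[1,1]);R=np.array([[np.cos(th),-np.sin(th)],[np.sin(th),np.cos(th)]])
    print(s,th,C.mean(0),np.abs(A-Bs@R.T).max())
Q=W[cm];print('cover',Q[:,2].min(),np.median(Q[:,2]),cv2.minAreaRect(Q[(Q[:,2]>.074)&(Q[:,2]<.086)][:,:2].astype(np.float32)))
t=boxes_of('tab_top',p);print(t)
p=camera('scene')
```

```text
corners [[ 0.6682  0.1654  0.078 ]
 [ 0.5898 -0.12    0.078 ]
 [ 0.4589 -0.0845  0.078 ]
 [ 0.5442  0.1985  0.078 ]]
[np.float64(0.128), np.float64(0.296), np.float64(0.136), np.float64(0.296)]
box ((0.5709969401359558, 0.04159519821405411), (0.30072441697120667, 0.13160979747772217), 74.71833801269531)
1 1.2858672129501485 [0.56526789 0.03986262 0.078     ] 0.13195515261595647
-1 1.29323764341926 [0.56526789 0.03986262 0.078     ] 0.004213709748319805
cover 0.07149536405789685 0.07933523560592273 ((0.5523509383201599, -0.024938419461250305), (0.1221083551645279, 0.10972343385219574), 75.82335662841797)
[{'position': [0.5732, 0.0586, 0.0752], 'conf': 0.48}]
```

Emit:
{"fn": "carry_out", "kwargs": {"deltas": [[-1,-0.67,0,0.9,-1],[-1,-0.67,0,0.9,-1],[-1,-0.67,0,0.9,-1],[-1,-0.67,0,0.9,-1],[-1,-0.67,0,0.9,-1]]}}

```text
clock: 2.28
position: [0.359, 0.4109, 0.2535]
ee_rot: [0.44, 0.898, 0.0, -0.0]
ft_force: [0.3, 0.4, 0.6]
grip_width: -0.003
grasp_force: 0.0
```

```bash
cat >> h.py <<'E'
from scipy.spatial.transform import Rotation as Ro
C0=np.array([.568,.041]); TH=1.298
def to_box(X): 
    c,s=np.cos(TH),np.sin(TH); d=np.asarray(X)[...,:2]-C0; return d@np.array([[c,-s],[s,c]])
def plan(bx,by,z):
    o=manip.get_obs();R=Ro.from_quat(o['ee_rot']).as_matrix();c,s=np.cos(TH),np.sin(TH)
    T=np.r_[C0+np.array([[c,-s],[s,c]])@[bx,by],z]; d=R.T@(T-o['position'])/.15
    a=np.arctan2(R[1,0],R[0,0]); sp=(a-TH+np.pi)%(2*np.pi)-np.pi
    print('clock',round(o['clock'],2),'F',o['ft_force'].round(1),'box',to_box(o['position']).round(4),o['position'].round(4),'grip',round(o['grip_width'],2))
    print('delta',d.round(3),'spin',round(np.degrees(sp)/30,3),'tilt',R[:,2].round(3))
E
python3 -c "
from h import *
plan(.018,0,.15)"
```

```text
clock 2.27 F [0.3 0.4 0.6] box [0.3    0.3009] [0.359  0.4109 0.2535] grip -0.0
delta [-2.732 -0.315  0.688] spin 1.781 tilt [-0.     0.001 -1.   ]
```

Emit:
{"fn": "carry_out", "kwargs": {"deltas": [[-1,-0.1,0,0.9,-1],[-1,-0.1,0,0.9,-1],[-1,-0.1,0,0.9,-1],[-1,-0.1,0,0.9,-1]]}}

```text
clock: 2.78
position: [0.4399, 0.2823, 0.2533]
ee_rot: [0.638, 0.77, 0.0, 0.0]
ft_force: [-0.4, 1.0, 0.4]
grip_width: -0.001
grasp_force: 0.0
```

```bash
python3 -c "
from h import *
plan(.018,0,.15)"
```

```text
clock 2.77 F [-0.4  1.   0.4] box [0.1978 0.1883] [0.4399 0.2823 0.2533] grip -0.0
delta [-1.631  0.594  0.689] spin 0.877 tilt [ 0. -0. -1.]
```

Emit:
{"fn": "carry_out", "kwargs": {"deltas": [[-1,0.4,0,0.88,-1],[-1,0.4,0,0.88,-1],[-1,0.4,0,0.88,-1],[-1,0.4,0,0.88,-1]]}}

```text
clock: 3.28
position: [0.5271, 0.146, 0.2531]
ee_rot: [0.797, 0.604, -0.0, 0.0]
ft_force: [0.2, 0.5, -0.8]
grip_width: -0.002
grasp_force: 0.0
```

```bash
python3 -c "
from h import *
plan(.018,0,.15)"
```

```text
clock 3.27 F [ 0.2  0.5 -0.8] box [0.0901 0.0677] [0.5271 0.146  0.2531] grip -0.0
delta [-0.48   0.452  0.688] spin -0.002 tilt [ 0.    -0.001 -1.   ]
```

Emit:
{"fn": "carry_out", "kwargs": {"deltas": [[-0.48,0.45,0.3,0,-1],[-0.48,0.45,0.6,0,-1],[-0.48,0.45,0.6,0,-1],[-0.48,0.45,0.6,0,-1]]}}

```text
clock: 3.78
position: [0.5715, 0.0613, 0.1628]
ee_rot: [0.796, 0.606, -0.001, -0.001]
ft_force: [0.5, 0.1, 1.3]
grip_width: 0.001
grasp_force: 0.0
```

Run:
```python
from h import *
plan(.018,0,.11)
p=camera('wrist');save(p,'w1.png')
for q in ['tab_top','cover','push_rib','filter_box']:
    print(q,[(np.round(b['position'],4),to_box(b['position']).round(4),round(b['conf'],2),pix(p,b['position'])[0].astype(int)) for b in boxes_of(q,p)])
pt=camera('scene');save(pt,'s1.png')
```

```text
clock 3.77 F [0.5 0.1 1.3] box [0.0205 0.0021] [0.5715 0.0613 0.1628] grip 0.0
delta [-0.016  0.015  0.352] spin 0.006 tilt [-0.002  0.    -1.   ]
tab_top [(array([0.5794, 0.0636, 0.0788]), array([ 0.0248, -0.0049]), 0.95, array([326, 209]))]
cover [(array([0.5779, 0.0194, 0.0788]), array([-0.0181, -0.0154]), 0.81, array([340, 268])), (array([0.3423, 0.1697, 0.0136]), array([0.0631, 0.252 ]), 0.8, array([ 16, 136])), (array([ 0.3295, -0.0557,  0.009 ]), array([-0.1574,  0.2036]), 0.75, array([122, 346]))]
push_rib [(array([ 0.3317, -0.0582,  0.0097]), array([-0.1592,  0.2008]), 0.91, array([124, 348])), (array([0.34  , 0.1657, 0.0064]), array([0.0587, 0.2532]), 0.8, array([ 23, 140])), (array([0.581 , 0.0194, 0.0848]), array([-0.0173, -0.0183]), 0.78, array([346, 271])), (array([0.5756, 0.0648, 0.0751]), array([ 0.025 , -0.0009]), 0.26, array([320, 206]))]
filter_box [(array([0.5862, 0.1201, 0.07  ]), array([0.0811, 0.0038]), 0.87, array([312, 117]))]
```

View pics/w1.png

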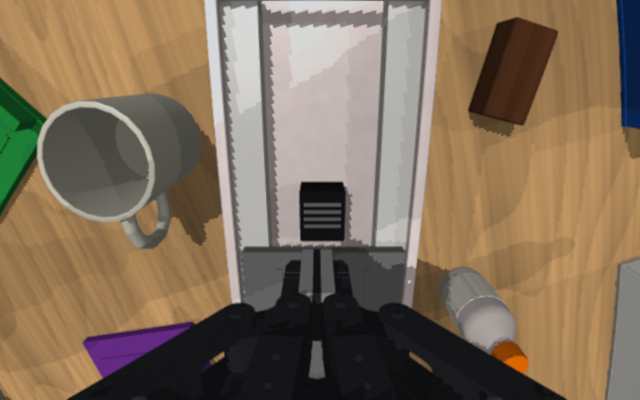

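The wrist picture shows the black tab at (300-346, 183-240), the grey cover's front edge at row 248 and the fingers over the cover's front at this perspective. I'll refine the pose from these pixels.

Run:
```python
from h import *
p=camera('wrist');print('cam',to_box(-np.array(p['R']).T@p['t']),(-np.array(p['R']).T@p['t'])[2])
def g(n,uv,z):
    uv=np.array(uv);W=world(p,uv[:,0],uv[:,1],z);D=world(p,uv[:,0],uv[:,1]);print(n,to_box(W).round(4).tolist(),'depth',to_box(D).round(4).tolist(),D[:,2].round(4))
g('tab top face',[(302,190),(344,190),(302,239),(344,239),(323,215)],.077)
g('cover front',[(250,249),(323,249),(400,249)],.08)
g('runner inner L',[(262,30),(270,200)],.07);g('runner inner R',[(385,30),(379,200)],.07)
g('guide L',[(215,20),(228,220)],.078);g('guide R',[(432,20),(421,220)],.078)
m=outline_of('tab_top',p)
if m:
    v,u=np.nonzero(m[0]['region']);W=world(p,u,v);W=W[W[:,2]>.071];b=to_box(W);print(np.percentile(b,[2,50,98],axis=0).round(4),np.median(W[:,2]))
plan(.018,0,.11)
```

```text
cam [0.10276977 0.00049163] 0.2846574825335902
tab top face [[0.0357, 0.0092], [0.0357, -0.0174], [0.0013, 0.0097], [0.0013, -0.0183], [0.0186, -0.0042]] depth [[0.0351, 0.0093], [0.028, -0.0194], [-0.0112, 0.0108], [-0.0112, -0.0206], [0.0182, -0.0042]] [0.0753 0.0534 0.0514 0.0515 0.076 ]
cover front [[-0.0047, 0.0444], [-0.0046, -0.0043], [-0.0048, -0.0558]] depth [[-0.0055, 0.0447], [0.0305, -0.0027], [-0.0056, -0.0562]] [0.0784 0.1469 0.0784]
runner inner L [[0.1303, 0.0315], [0.0265, 0.0309]] depth [[0.1326, 0.0341], [0.0199, 0.0335]] [0.0519 0.0514]
runner inner R [[0.1304, -0.0394], [0.0264, -0.0415]] depth [[0.1305, -0.0395], [0.0262, -0.0416]] [0.0695 0.0694]
guide L [[0.1349, 0.0562], [0.0154, 0.0579]] depth [[0.135, 0.0564], [0.0149, 0.0582]] [0.0773 0.0768]
guide R [[0.1352, -0.064], [0.0153, -0.0685]] depth [[0.1352, -0.0641], [-0.0172, -0.0942]] [0.0775 0.001 ]
[[ 0.0016 -0.0164]
 [ 0.0197 -0.0022]
 [ 0.036   0.0121]] 0.07485223846635929
clock 4.17 F [ 0.2 -0.1  0. ] box [0.0189 0.0011] [0.5721 0.0595 0.164 ] grip -0.0
delta [-0.007  0.007  0.36 ] spin 0.001 tilt [ 0.001  0.001 -1.   ]
```

```bash
sed -i 's/^C0=.*/C0=np.array([.574,.042]); TH=1.308/' h.py; python3 -c "
from h import *
plan(.017,0,.105)"
```

```text
clock 4.17 F [ 0.2 -0.1  0. ] box [0.0164 0.0064] [0.5721 0.0595 0.164 ] grip -0.0
delta [0.004 0.043 0.393] spin -0.018 tilt [ 0.001  0.001 -1.   ]
```

Emit:
{"fn": "carry_out", "kwargs": {"deltas": [[0,0.043,0.15,-0.02,-1],[0,0.043,0.3,-0.02,-1],[0,0.043,0.38,-0.02,-1],[0,0.043,0.38,-0.02,-1],[0,0.043,0.41,-0.02,-1],[0,0.043,0.43,-0.02,-1],[0,0.043,0.45,-0.02,-1],[0,0.043,0.47,-0.02,-1],[0,0.043,0.49,-0.02,-1],[0,0.043,0.49,-0.02,-1],[0,0.043,0.49,-0.02,-1]]}}

```text
clock: 5.55
position: [0.5783, 0.0572, 0.09]
ee_rot: [0.794, 0.608, 0.0, 0.0]
ft_force: [0.2, -0.2, 2.6]
grip_width: 0.004
grasp_force: 1.1
```

```bash
python3 -c "
from h import *
plan(.017,0,.0835)"
```

```text
clock 5.55 F [ 0.2 -0.2  2.6] box [ 0.0158 -0.0002] [0.5783 0.0572 0.09  ] grip 0.0
delta [ 0.008 -0.002  0.044] spin 0.0 tilt [ 0.001  0.    -1.   ]
```

Contact, about 2.6 N. Next, press down to the hard stop.

Emit:
{"fn": "carry_out", "kwargs": {"deltas": [[0,0,0.02,0,-1],[0,0,0.03,0,-1],[0,0,0.04,0,-1],[0,0,0.05,0,-1],[0,0,0.055,0,-1],[0,0,0.055,0,-1]]}}

```text
clock: 6.3
position: [0.5785, 0.0572, 0.0839]
ee_rot: [0.794, 0.608, 0.001, -0.0]
ft_force: [-10.6, -0.3, 27.6]
grip_width: -0.003
grasp_force: 13.4
```

Emit:
{"fn": "carry_out", "kwargs": {"deltas": [[0,0,-0.25,0,-1],[0,0,-0.5,0,-1],[-0.4,0,-0.5,0,-1],[-0.8,0,-0.5,0,-1],[-1,0,-0.5,0,-0.2],[-1,0,-0.5,0,-0.2],[-1,0,-0.5,0,-0.2]]}}

```text
clock: 7.18
position: [0.5393, -0.0868, 0.1564]
ee_rot: [0.793, 0.609, 0.0, -0.0]
ft_force: [0.1, -0.4, -0.8]
grip_width: 0.402
grasp_force: 0.0
```

Run:
```python
from h import *
plan(-.175,0,.106)
p=camera('wrist');save(p,'w2.png')
for q in ['tab_top','cover','push_rib']:
    print(q,[(np.round(b['position'],4),to_box(b['position']).round(4),round(b['conf'],2),pix(p,b['position'])[0].astype(int)) for b in boxes_of(q,p)][:2])
p=camera('top');v,u=[a.ravel() for a in np.mgrid[120:240,240:400]];W=world(p,u,v);b=to_box(W)
k=(abs(b[:,1])<.04)&(W[:,2]>.09)&(W[:,2]<.104)&(b[:,0]<0);print('rib',np.percentile(b[k],[3,50,97],axis=0).round(4),k.sum())
k=(abs(b[:,1])<.008)&(abs(b[:,0]-.016)<.012);print('tab z',np.median(W[k,2]))
```

```text
clock 7.17 F [ 0.1 -0.4 -0.8] box [-1.334e-01  1.000e-04] [ 0.5393 -0.0868  0.1564] grip 0.4
delta [-0.278  0.     0.336] spin 0.002 tilt [-0.  0. -1.]
tab_top []
cover [(array([ 0.3518, -0.0938,  0.0105]), array([-0.1889,  0.1793]), 0.96, array([113, 246])), (array([ 0.5262, -0.2169,  0.0107]), array([-0.2624, -0.0211]), 0.95, array([338, 317]))]
push_rib [(array([ 0.5558, -0.0199,  0.0841]), array([-0.0645,  0.0015]), 0.91, array([312, 106])), (array([ 0.3552, -0.0967,  0.014 ]), array([-0.1908,  0.1753]), 0.91, array([116, 250]))]Traceback (most recent call last):
  File "<stdin>", line 7, in <module>
    return _quantile_unchecked(
        a, q, axis, out, overwrite_input, method, keepdims, weights)
    return _ureduce(a,
                    func=_quantile_ureduce_func,
    ...<5 lines>...
                    overwrite_input=overwrite_input,
                    method=method)
    r = func(a, **kwargs)
    result = _quantile(arr,
                       quantiles=q,
    ...<2 lines>...
                       out=out,
                       weights=wgt)
    slices_having_nans = np.isnan(arr[-1, ...])
                                  ~~~^^^^^^^^^
IndexError: index -1 is out of bounds for axis 0 with size 0
```

View pics/w2.png

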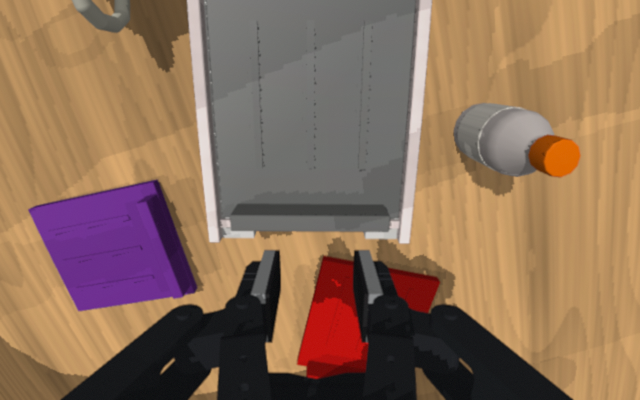

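Emit:
{"fn": "carry_out", "kwargs": {"deltas": [[-0.28,0,0,0,-0.2],[-0.28,0,0,0,-0.2],[-0.28,0,0.17,0,-0.2],[-0.28,0,0.336,0,-0.2],[-0.28,0,0.336,0,-0.2],[-0.25,0,0.336,0,-0.2],[-0.2,0,0.336,0,-0.2],[-0.15,0,0.336,0,-0.2],[-0.1,0,0.336,0,-0.2],[-0.05,0,0.336,0,-0.2],[-0.05,0,0.336,0,-0.2]]}}

```text
clock: 8.8
position: [0.5374, -0.0943, 0.1062]
ee_rot: [0.793, 0.609, 0.0, -0.0]
ft_force: [-0.8, 0.4, -0.3]
grip_width: 0.398
grasp_force: 0.0
```

Run:
```python
from h import *
plan(-.01,0,.106)
p=camera('wrist');save(p,'w3.png')
```

```text
clock 8.8 F [-0.8  0.4 -0.3] box [-0.1411 -0.    ] [ 0.5374 -0.0943  0.1062] grip 0.4
delta [0.874 0.001 0.001] spin 0.002 tilt [ 0.  0. -1.]
```

View pics/w3.png

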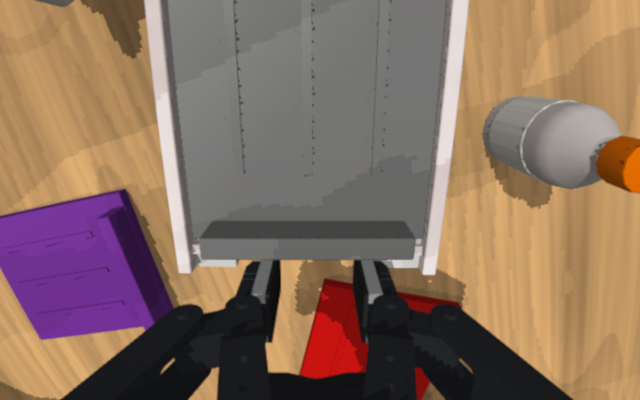

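The fingertips (264,262) and (368,262) stand just behind the rib's rear face (row ~258). Starting the push gently.

Emit:
{"fn": "carry_out", "kwargs": {"deltas": [[0.02,0,0,0,-0.2],[0.04,0,0,0,-0.2],[0.07,0,0,0,-0.2],[0.1,0,0,0,-0.2],[0.13,0,0,0,-0.2],[0.16,0,0,0,-0.2],[0.19,0,0,0,-0.2],[0.22,0,0,0,-0.2]]}}

```text
clock: 9.85
position: [0.5458, -0.0628, 0.1061]
ee_rot: [0.794, 0.608, 0.0, -0.0]
ft_force: [-0.7, -0.6, -1.0]
grip_width: 0.398
grasp_force: 0.7
```

Run:
```python
from h import *
plan(-.01,0,.106)
p=camera('wrist');save(p,'w4.png')
```

```text
clock 9.85 F [-0.7 -0.6 -1. ] box [-0.1085  0.    ] [ 0.5458 -0.0628  0.1061] grip 0.4
delta [0.657 0.    0.001] spin 0.0 tilt [-0.  0. -1.]
```

View pics/w4.png

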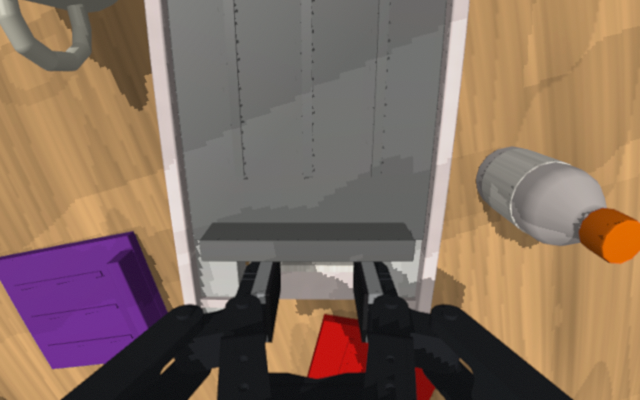

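The cover slides (rib at row ~250, box floor visible behind it). Continuing.

Emit:
{"fn": "carry_out", "kwargs": {"deltas": [[0.03,0,0,0,-0.2],[0.07,0,0,0,-0.2],[0.11,0,0,0,-0.2],[0.15,0,0,0,-0.2],[0.19,0,0,0,-0.2],[0.23,0,0,0,-0.2],[0.27,0,0,0,-0.2],[0.31,0,0,0,-0.2],[0.35,0,0,0,-0.2],[0.39,0,0,0,-0.2],[0.43,0,0,0,-0.2],[0.47,0,0,0,-0.2],[0.51,0,0,0,-0.2],[0.55,0,0,0,-0.2],[0.59,0,0,0,-0.2],[0.62,0,0,0,-0.2],[0.65,0,0,0,-0.2],[0.67,0,0,0,-0.2],[0.67,0,0,0,-0.2]]}}

```text
clock: 12.28
position: [0.572, 0.0344, 0.1062]
ee_rot: [0.794, 0.609, 0.0, -0.0]
ft_force: [0.2, -0.6, 0.1]
grip_width: 0.4
grasp_force: 0.0
```

Run:
```python
from h import *
plan(-.01,0,.106)
p=camera('wrist')
v,u=[a.ravel() for a in np.mgrid[0:400,100:540]];W=world(p,u,v);b=to_box(W)
k=(abs(b[:,1])<.04)&(W[:,2]>.096)&(W[:,2]<.103)&(b[:,0]>-.005)&(b[:,0]<.03);print('rib top',np.percentile(b[k],[3,50,97],axis=0).round(4),k.sum())
```

```text
clock 12.28 F [ 0.2 -0.6  0.1] box [-0.0078 -0.    ] [0.572  0.0344 0.1062] grip 0.4
delta [-0.014 -0.     0.001] spin 0.001 tilt [ 0.  0. -1.]
rib top [[-0.0015 -0.0373]
 [ 0.0084  0.0001]
 [ 0.0131  0.0374]] 5140
```

Rib at box x ≈ 2–13 mm, so the cover origin is near +65 mm. Backing off, rising and checking.

Emit:
{"fn": "carry_out", "kwargs": {"deltas": [[-0.15,0,0,0,-0.2],[-0.25,0,0,0,-0.2],[-0.3,0,-0.3,0,-0.2],[-0.6,0,-0.7,0,-0.2],[-1,0,-1,0,-0.2],[-1,0,-1,0,-0.2],[-1,0,-1,0,-0.2],[-1,0,-1,0,-0.2]]}}

```text
clock: 13.32
position: [0.5327, -0.1095, 0.2547]
ee_rot: [0.793, 0.609, -0.001, -0.001]
ft_force: [-0.3, 1.1, -0.2]
grip_width: 0.397
grasp_force: 0.0
```

Run:
```python
from h import *
plan(-.01,0,.106)
p=camera('wrist');save(p,'w5.png')
v,u=[a.ravel() for a in np.mgrid[0:400,0:640]];W=world(p,u,v);b=to_box(W)
k=(abs(b[:,1])<.055)&(W[:,2]>.097)&(W[:,2]<.104)&(b[:,0]>-.1)&(b[:,0]<.1);r=cv2.minAreaRect(b[k].astype(np.float32));print('rib',r)
k=(abs(b[:,1])<.05)&(W[:,2]>.075)&(W[:,2]<.086)&(b[:,0]>.02)&(b[:,0]<.14);q=W[k];print('plate',np.percentile(b[k],[1,99],axis=0),np.linalg.lstsq(np.c_[q[:,:2],np.ones(len(q))],q[:,2],rcond=None)[0],q[:,2].mean())
```

```text
clock 13.32 F [-0.3  1.1 -0.2] box [-0.1571  0.0006] [ 0.5327 -0.1095  0.2547] grip 0.4
delta [0.98  0.007 0.992] spin 0.003 tilt [-0.002  0.001 -1.   ]
rib ((0.0, 0.0), (0.0, 0.0), 0.0)Traceback (most recent call last):
  File "<stdin>", line 6, in <module>
    return _quantile_unchecked(
        a, q, axis, out, overwrite_input, method, keepdims, weights)
    return _ureduce(a,
                    func=_quantile_ureduce_func,
    ...<5 lines>...
                    overwrite_input=overwrite_input,
                    method=method)
    r = func(a, **kwargs)
    result = _quantile(arr,
                       quantiles=q,
    ...<2 lines>...
                       out=out,
                       weights=wgt)
    slices_having_nans = np.isnan(arr[-1, ...])
                                  ~~~^^^^^^^^^
IndexError: index -1 is out of bounds for axis 0 with size 0
```

View pics/w5.png

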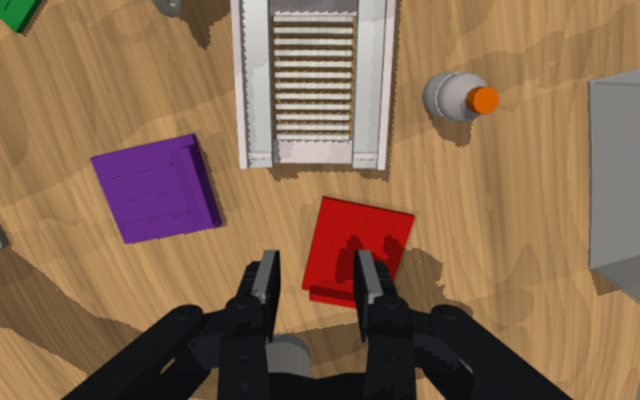

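The filter (275-355, 12-140) is fully uncovered; the cover is out of this view. I'll check it in the scene picture.

Run:
```python
from h import *
p=camera('scene');save(p,'s2.png');cv2.imwrite('pics/s2c.png',cv2.resize(p['img'][170:290,220:420,::-1],None,fx=3.5,fy=3.5))
v,u=[a.ravel() for a in np.mgrid[150:320,200:450]];W=world(p,u,v);b=to_box(W)
k=(abs(b[:,1])<.045)&(W[:,2]>.096)&(W[:,2]<.106)&(abs(b[:,0])<.1);print('rib',b[k].min(0),b[k].max(0),k.sum())
k=(abs(b[:,1])<.05)&(W[:,2]>.074)&(W[:,2]<.09)&(b[:,0]>.02)&(b[:,0]<.12);q=W[k]
print('n',k.sum(),b[k].min(0),b[k].max(0),np.linalg.lstsq(np.c_[q[:,:2],np.ones(len(q))],q[:,2],rcond=None)[0],q[:,2].mean())
```

```text
rib [ 0.00021992 -0.04357404] [0.01449924 0.04458131] 115
n 900 [ 0.02014548 -0.04986725] [0.11980393 0.04997744] [-0.00313055 -0.00260906  0.08385428] 0.0817066150747651
```

View pics/s2c.png

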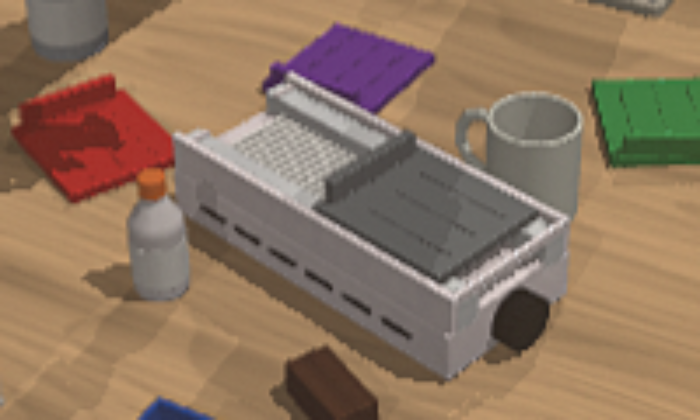

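The cover lies flat on the free half (rib at box x ≈ 0–14 mm, tilt about 0.004 rad), the filter is open, and the things next to the box look undisturbed.

```bash
python3 -c "
from h import *
print(ticket.hand_in())"
```

```text
the job is handed in; nothing more can be done
None
```

I pressed the tab down to its hard stop and pushed the cover to about box x = +65 mm, lying flat with the filter fully uncovered; the job is handed in, and no verdict came back.

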